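# Pack four machine spares into their cut foam boxes

## Task

Pack the four loose spares on the bench - the pillow-block bearing, the air cylinder, the jaw coupling hub and the gear - each into the open black box whose foam cut-out is made for it. Stand each one upright as it is now, set it down rather than dropping it, and see that it rests right down on the floor of its cut-out. Leave the yellow knife and the label roll where they are.

Things in the scene. Friction and masses are not known exactly. Their poses are not given: they have to be found in the camera images.
- bearing: Pillow-block bearing, dark grey casting. Foot 96 (its x) x 24 (its y) x 12 mm; on it a round housing, diameter 44, 22 mm wide, top at 54 mm. The bright inner ring (diameter 28 mm, axis along y at 32 mm height) stands out to 30 mm width over its flat end faces: grip there, closing along y. About 0.32 kg. Origin: centre of its underside, z up.
- cylinder: Compact air cylinder: a square aluminium block 40 x 40 mm, 48 mm high, dark slots down its sides, with a steel piston rod (diameter 12 mm, 12 mm long) standing up from the middle of its top, 60 mm in all. About 0.22 kg. Origin: centre of its underside, x and y square to its sides, z up.
- coupling: Jaw coupling hub: an aluminium cylinder of diameter 44 mm and 40 mm height standing on end, with three jaws 14 mm high on its top (54 mm in all) and a dark bore between them. About 0.18 kg. Origin: centre of its underside, z up along its axis.
- gear: Steel spur gear lying flat, teeth diameter 60 mm, 20 mm thick, with a plain round hub of diameter 32 mm standing 28 mm up from its middle (48 mm in all) and a dark keyed bore. Grip it by the hub. About 0.45 kg. Origin: centre of its underside, z up along its axis.
- box_bearing: Open black box base, outside 130 (its x) x 100 (its y) x 24 mm high, fixed. White foam fills it flush to the rim; a central cut-out 21 mm deep shows the black floor, 3 mm above the bench. Cut-out: a long rectangle, 108 (along x) x 42 mm, 3 mm bevel at its mouth; for the pillow-block bearing, either way round, 6 mm free all round. Origin: centre of the underside, below the cut-out's centre; z up.
- box_cylinder: Open black box base, outside 130 (its x) x 100 (its y) x 24 mm high, fixed. White foam fills it flush to the rim; a central cut-out 21 mm deep shows the black floor, 3 mm above the bench. Cut-out: square, 52 x 52 mm, sides along x and y, 3 mm bevel at its mouth; for the air cylinder, any quarter turn, 6 mm free all round. Origin: centre of the underside, below the cut-out's centre; z up.
- box_coupling: Open black box base, outside 130 (its x) x 100 (its y) x 24 mm high, fixed. White foam fills it flush to the rim; a central cut-out 21 mm deep shows the black floor, 3 mm above the bench. Cut-out: round, diameter 56 mm (the smaller round one), 3 mm bevel at its mouth; for the jaw coupling hub, 6 mm free all round. Origin: centre of the underside, below the cut-out's centre; z up.
- box_gear: Open black box base, outside 130 (its x) x 100 (its y) x 24 mm high, fixed. White foam fills it flush to the rim; a central cut-out 21 mm deep shows the black floor, 3 mm above the bench. Cut-out: round, diameter 72 mm (the larger round one), 3 mm bevel at its mouth; for the gear, 6 mm free all round. Origin: centre of the underside, below the cut-out's centre; z up.
- knife: Yellow box knife lying on the bench, 135 x 22 x 13 mm with its tip 18 mm longer at +x. Not part of the job; leave it where it lies. Origin: centre of the handle's underside, x along it.
- label_roll: White roll of paper labels standing on end, diameter 64 mm, 45 mm high, 25 mm hole. Not part of the job; leave it where it stands. Origin: centre of its underside.
There are look-alikes about, which are no part of the job. What is shaped like the coupling but purple is not meant.

How it is judged:
By the outcome, as a careful person would: the job done as asked, in the order asked, and still so for the second after the job is handed in, with the robot touching nothing.
It also fails if it takes over 96 s, if anything falls off the work surface, if the arm or the gripper's body presses on something with over 40 N, if the wrist force passes 120 N, or if a joint passes its speed limit or range.

## Robot

A 6-joint arm with a two-finger parallel gripper is mounted at the origin on the work surface. World frame = base frame: x ahead of the robot, y to its left, z up, the work surface at z = 0. Lengths are in m, angles in rad, forces in N, time in s.
With the tool pointing down it reaches from about 0.35 to 1 m from the base axis. Payload 7.1 kg.
Tool frame: the origin (TCP) lies on the centre line of the jaws, within the pads' length; the fingertips stand 17 mm ahead of it and the grasp point (between the pads) lies 2 mm behind it; z points along the fingers, y is the line along which they close (so a half turn about z gives the same grasp; the last joint's range is limited). The gripper opens to 85 mm and grips with 20 to 120 N. Pads are 22 mm wide; open, the fingers measure 114 mm over their backs; the gripper's body (76 mm by 85 mm) begins 54 mm behind the grasp point. The pads swing forward as they close: fully open they stand 13 mm farther back than shut.
Start: joints at [1.19, 0.423, 1.63, -0, 1.089, -0.019], TCP at [0.221, 0.585, 0.248] pointing down, gripper open.
Joint ranges: [-3, 3], [-0.9, 2.11], [0.09, 2.58], [-1.31, 4.45], [0.11, 2.69], [-2.54, 2.54]. Speed limits (rad/s): [2.39, 2.39, 3.01, 3.14, 3.14, 3.14].

## Interface

Orientations are given as a rotation vector (axis times angle).
In Python, from plant import robot, eyes gives the robot as it stands.
- The arm moves only by the shell command python3 -m handwheel 'ROWS' [OPENING] [FORCE]. ROWS is rows parted by semicolons, their numbers by spaces, 1 to 8 of them, each of 4 numbers: dx, dy, dz in m, then a turn about the tool's z in rad; each row is the pose to reach, as a shift and turn from the pose commanded when the command began, along the tool's axes at that moment; what a row does not reach only later rows make up. A row lasts 1/10 s, in which the tool goes at most 0.05 m and 0.15 rad, less where a joint would pass 70% of its speed; a pose out of reach is approached as far as the arm can. OPENING is the finger opening in m, set as the command begins (- or left out keeps the last). The fingers move at their own pace and stop on an object; FORCE is the grip in N (left out, the last holds). Time passes only in rows, so rows that do not move let the fingers close. It prints the time, the measured TCP pose, the force, the opening and the grip force at its end.
- robot.sense(): the state, without advancing time (a new reading comes with each control period).
- eyes.snapshot(name): name is "scene" or "top" or "wrist"; returns the picture (400x640x3 uint8, blue, green, red); there is no depth.
- eyes.camera_model(name): a dict with "fx", "fy", "cx", "cy" (pixels), "pose" (4x4, takes a point from camera to world coordinates). Camera axes: x right, y up, looking along -z (the intrinsics and any distortion apply to the point x, -y, -z); pixel columns grow to the right and rows downward; lengths in m; the calibration is good to about 2 mm. A picture is of the moment at which its call begins: read the wrist's pose just before it. camera_model takes no time and is no camera call; for the wrist camera it gives the pose at the moment of the call.
- robot.job_done(): hands the job in; it is judged then, once.
The state is a dict: "t": time; "joint_pos": joint angles; "dq": joint speeds; "tau": joint torques, N m; "tcp_pos": TCP position; "tool_rot": TCP orientation; "ft_force": force on the tool from outside, world axes, zero at the start; "moment": the same for the moment, N m; "finger_gap": finger opening in m; "grasp_force": force on a finger pad.
Only numpy, scipy, OpenCV 4.12 (cv2) and the standard library are available. Lean on these libraries where they do the work, as an engineer would, in place of code of your own. Each camera call takes 0.05 s, during which the arm holds its last target. There are 200 camera calls.

## Working session

There is one attempt and no reset: what is moved stays moved. The work goes in short steps, Python scripts to look and compute and a shell command to move; the robot and the scene stay as the last step left them, time stands still between calls to the robot, and variables do not carry over. Pictures are saved under pics/ and viewed, at most 14 in all, crops included, and the job is handed in when it is done.

```bash
ls; mkdir -p pics; python3 - <<'E'
from plant import robot, eyes
import cv2,json,numpy as np
for n in ("scene","top"):
    im=eyes.snapshot(n); cv2.imwrite(f"pics/{n}0.png",im)
    m=eyes.camera_model(n); print(n,{k:(np.round(v,3).tolist() if k=="pose" else v) for k,v in m.items()})
s=robot.sense(); print(s["t"],s["tcp_pos"],s["tool_rot"])
E
```

```text
pics
scene {'fx': 451.3904129279988, 'fy': 451.3904129279988, 'cx': 318.5939131516642, 'cy': 202.70930120590393, 'pose': [[0.645, -0.437, 0.627, 1.195], [0.764, 0.364, -0.532, -0.593], [0.004, 0.823, 0.569, 0.661], [0.0, 0.0, 0.0, 1.0]]}
top {'fx': 414.87822030767876, 'fy': 414.87822030767876, 'cx': 323.70899566088684, 'cy': 202.05827018835365, 'pose': [[0.006, 0.986, -0.164, 0.35], [-1.0, 0.0, -0.032, -0.014], [-0.031, 0.164, 0.986, 1.099], [0.0, 0.0, 0.0, 1.0]]}
0.1 [0.22100225 0.58410134 0.24760725] [-5.65174316e-01 -3.09003989e+00  2.16891525e-03]
```

View pics/scene0.png

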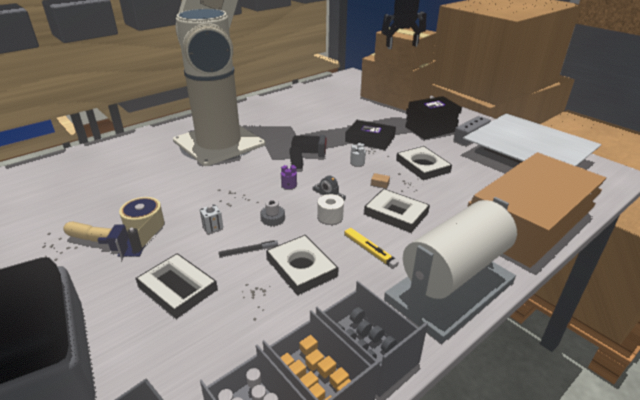

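View pics/top0.png

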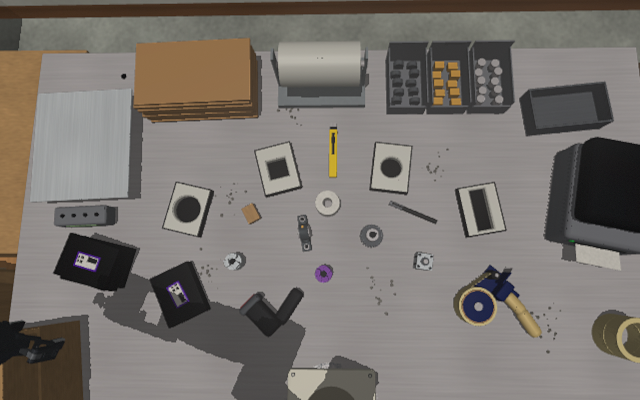

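The scene shows the gear at (272,212), the cylinder at (211,218), the silver coupling at (357,155), the bearing at (326,186) and the purple decoy at (289,177). In top they are at (372,236), (424,261), (233,261), (304,233) and (323,273). Boxes in top: round holes at (187,208) and (391,167), square at (278,168), rectangle at (481,209). What could be mistaken: purple hub (323,273) for the coupling (233,261), label roll (328,203) for the gear or coupling, and the two round boxes for each other. I'll measure the boxes and check a close crop.

```bash
cat > h.py <<'E'
import cv2,numpy as np
def pt(m,u,v,z):
    T=np.array(m["pose"]); d=T[:3,:3]@np.array([(u-m["cx"])/m["fx"],-(v-m["cy"])/m["fy"],-1.])
    o=T[:3,3]; return o+d*(z-o[2])/d[2]
def pts(m,c,z): return np.array([pt(m,u,v,z)[:2] for u,v in np.asarray(c,float).reshape(-1,2)])
def rect(p):
    r=cv2.minAreaRect((p*1000).astype(np.float32)); return np.round(r[0],1),np.round(r[1],1),round(r[2],1)
E
python3 - <<'E'
from h import *
from plant import robot, eyes
im=cv2.imread("pics/top0.png"); m=eyes.camera_model("top")
c=im[130:300,150:520]; cv2.imwrite("pics/crop0.png",cv2.resize(c,None,fx=2.15,fy=3,interpolation=cv2.INTER_CUBIC) if 0 else cv2.resize(c,None,fx=2.15,fy=2.15,interpolation=cv2.INTER_CUBIC))
K=4; big=cv2.resize(im,None,fx=K,fy=K,interpolation=cv2.INTER_CUBIC)
hsv=cv2.cvtColor(big,cv2.COLOR_BGR2HSV)
w=((hsv[...,2]>195)&(hsv[...,1]<40)).astype(np.uint8)
cs,h=cv2.findContours(w,cv2.RETR_CCOMP,cv2.CHAIN_APPROX_NONE)
for i,k in enumerate(cs):
    if h[0][i][3]<0 and cv2.contourArea(k)>300*16:
        k2=(k.reshape(-1,2)+.5)/K-.5; print("outer",k2.mean(0).round(),rect(pts(m,k2,.024)))
        j=h[0][i][2]
        while j>=0:
            if cv2.contourArea(cs[j])>60*16:
                q=pts(m,(cs[j].reshape(-1,2)+.5)/K-.5,.024); A=cv2.contourArea((q*1000).astype(np.float32)); print("   hole",rect(q),"eqdia",2*(A/np.pi)**.5)
            j=h[0][j][0]
E
```

```text
(no output)
```

View pics/crop0.png

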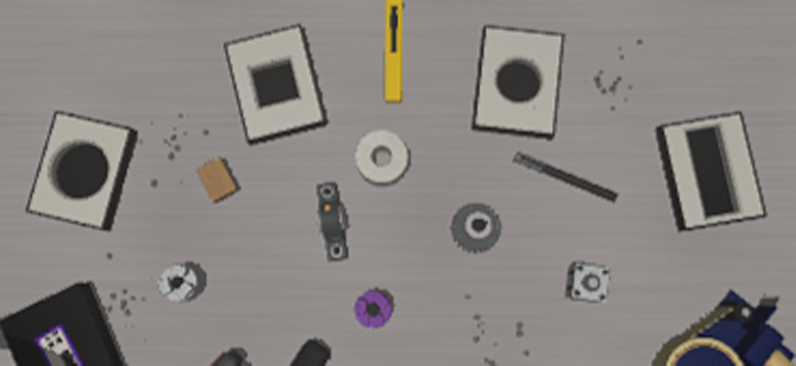

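The crop confirms it: silver coupling at crop (182,281) against the purple hub at (374,308), the larger round hole at (80,170), the smaller round hole at (519,80), the cylinder at (588,282) and the gear at (476,227). The white threshold needs adjusting.

```bash
cat > meas.py <<'E'
from h import *
from plant import eyes
im=cv2.imread("pics/top0.png"); m=eyes.camera_model("top")
print([im[y,x].tolist() for x,y in ((165,205),(210,150),(391,150),(250,200),(470,215),(278,150))])
K=4; big=cv2.resize(im,None,fx=K,fy=K,interpolation=cv2.INTER_CUBIC).astype(int)
bench=np.median(im[140:260,200:420].reshape(-1,3),0); print(bench)
g=big.min(2)
B=(big.mean(2))
w=((big[...,1]>165)&(big[...,2]>165)).astype(np.uint8)
cs,h=cv2.findContours(w,cv2.RETR_CCOMP,cv2.CHAIN_APPROX_NONE)
for i,k in enumerate(cs):
    k2=(k.reshape(-1,2)+.5)/K-.5; c=k2.mean(0)
    if h[0][i][3]<0 and cv2.contourArea(k)>300*16 and 150<c[0]<520 and 130<c[1]<300:
        print("outer",c.round(),rect(pts(m,k2,.024)))
        j=h[0][i][2]
        while j>=0:
            if cv2.contourArea(cs[j])>60*16:
                q=pts(m,(cs[j].reshape(-1,2)+.5)/K-.5,.024); A=cv2.contourArea((q*1000).astype(np.float32)); print("   hole",rect(q),"eqdia",2*(A/np.pi)**.5)
            j=h[0][j][0]
E
python3 meas.py
```

```text
[[143, 144, 150], [139, 141, 146], [162, 171, 175], [138, 140, 144], [162, 172, 176], [162, 172, 175]]
[139. 141. 145.]
outer [327. 202.] (array([528.3,  12.3]), array([62.8, 60.9]), 37.4)
   hole (array([528.3,  11.7]), array([28.6, 28.5]), 44.9) eqdia 28.812903476079153
outer [481. 209.] (array([ 510.6, -387.8]), array([121.4,  92. ]), 10.0)
   hole (array([ 510.3, -387.8]), array([117.1,  51.3]), 10.0) eqdia 85.34345533013249
outer [186. 209.] (array([511. , 384.5]), array([ 91.7, 120.8]), 76.9)
   hole (array([511. , 384.9]), array([79.5, 80.3]), 3.1) eqdia 79.77782215781112
outer [391. 167.] (array([ 623.4, -157.4]), array([ 91.8, 121.5]), 83.1)
   hole (array([ 623.7, -157.9]), array([63.7, 63.7]), 43.6) eqdia 63.573276419675025
outer [277. 168.] (array([620.5, 145.5]), array([121.3,  91.8]), 14.8)
   hole (array([621. , 146.1]), array([63.2, 61.5]), 14.4) eqdia 67.68433247306643
```

```bash
python3 - <<'E'
from h import *
from plant import robot,eyes
from scipy.spatial.transform import Rotation as R
m=eyes.camera_model("top"); im=cv2.imread("pics/top0.png")
for n,u,v,z in (("coupling",233,261,.054),("bearing",304,233,.03),("gear",372,236,.03),("cyl",424,261,.05),("purple",323,273,.054)):
    print(n,pt(m,u,v,z).round(3))
s=robot.sense(); Rt=R.from_rotvec(s["tool_rot"]).as_matrix(); print(Rt.round(3))
w=eyes.camera_model("wrist"); P=np.array(w["pose"]); print(w["fx"],w["cx"],w["cy"]); print((Rt.T@(P[:3,3]-s["tcp_pos"])).round(4)); print((Rt.T@P[:3,:3]).round(3))
E
```

```text
coupling [0.373 0.247 0.054]
bearing [0.446 0.071 0.03 ]
gear [ 0.439 -0.104  0.03 ]
cyl [ 0.376 -0.231  0.05 ]
purple [0.345 0.02  0.054]
[[-0.935  0.354 -0.001]
 [ 0.354  0.935 -0.001]
 [ 0.    -0.001 -1.   ]]
308.23272069785287 319.7153747400495 198.57300651982175
[ 0.0692  0.0003 -0.1256]
[[ 0.     0.963  0.271]
 [ 1.    -0.     0.   ]
 [ 0.001  0.271 -0.963]]
```

```bash
cat > calc.py <<'E'
# calc.py x y z yaw(deg of tool y, or - to keep): shift and turn in tool axes from the present pose
import sys,numpy as np
from plant import robot
from scipy.spatial.transform import Rotation as R
s=robot.sense(); Rt=R.from_rotvec(s["tool_rot"]).as_matrix()
a=sys.argv[1:]; d=np.array(a[:3],float)-s["tcp_pos"]; yaw=np.degrees(np.arctan2(Rt[1,1],Rt[0,1]))
turn=0 if a[3]=="-" else -np.radians((float(a[3])-yaw+180)%360-180)
t=Rt.T@d; print("shift",t.round(4),"turn %.3f"%turn,"rows>=%.1f"%max(np.linalg.norm(t)/.05,abs(turn)/.15),"| t",round(s["t"],2),"yaw %.1f"%yaw,"tcp",s["tcp_pos"].round(4),"j",np.round(s["joint_pos"],2).tolist(),"gap %.4f"%s["finger_gap"])
E
python3 calc.py 0.446 0.071 0.2 -80
```

```text
shift [-0.3921 -0.4002  0.0482] turn 2.605 rows>=17.4 | t 0.1 yaw 69.3 tcp [0.221  0.5841 0.2476] j [1.19, 0.42, 1.63, 0.0, 1.09, -0.02] gap 0.0854
```

```bash
python3 -m handwheel '-.39 -.40 .05 1.15;-.39 -.40 .05 1.15;-.39 -.40 .05 1.15;-.39 -.40 .05 1.15;-.39 -.40 .05 1.15;-.39 -.40 .05 1.15;-.39 -.40 .05 1.15;-.39 -.40 .05 1.15'; python3 calc.py 0.446 0.071 0.2 -80
```

```text
t: 0.9
tcp_pos: [0.3806, 0.2174, 0.2125]
tool_rot: [2.161, 2.28, 0.0]
ft_force: [1.0, 0.1, -0.9]
finger_gap: 0.0855
grasp_force: 0.0
shift [-0.1497  0.0574  0.0125] turn 1.450 rows>=9.7 | t 0.9 yaw 3.1 tcp [0.3806 0.2174 0.2125] j [0.49, 0.2, 2.06, -0.0, 0.88, 0.44] gap 0.0855
```

```bash
python3 -m handwheel '-.15 .057 .012 1.45;-.15 .057 .012 1.45;-.15 .057 .012 1.45;-.15 .057 .012 1.45;-.15 .057 .012 1.45;-.15 .057 .012 1.45;-.15 .057 .012 1.45;-.15 .057 .012 1.45' && python3 -m handwheel '0 0 0 .25;0 0 0 .25;0 0 0 .25'; python3 calc.py 0.446 0.071 0.2 -80; python3 - <<'E'
from h import *
from plant import eyes
import json
m=eyes.camera_model("wrist"); im=eyes.snapshot("wrist"); cv2.imwrite("pics/w1.png",im); json.dump({k:np.array(v).tolist() for k,v in m.items()},open("w1.json","w"))
E
```

```text
t: 1.7
tcp_pos: [0.4459, 0.0727, 0.2004]
tool_rot: [-3.071, -0.66, 0.001]
ft_force: [-0.2, 0.6, 0.4]
finger_gap: 0.0854
grasp_force: 0.0
t: 2.0
tcp_pos: [0.4459, 0.0729, 0.2005]
tool_rot: [3.129, 0.281, -0.001]
ft_force: [-0.1, -0.7, 0.2]
finger_gap: 0.0853
grasp_force: 0.0
shift [-0.0002  0.0019  0.0005] turn 0.004 rows>=0.0 | t 2.0 yaw -79.7 tcp [0.4459 0.0729 0.2005] j [0.14, 0.24, 2.04, 0.0, 0.86, 1.53] gap 0.0853
```

View pics/w1.png

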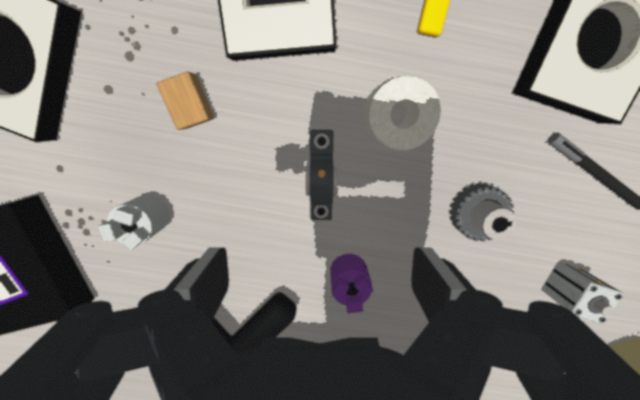

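The wrist view shows the bearing at (321,175), its foot running image-vertical with bolts at (321,141) and (321,211). Others: silver coupling (130,225), gear (483,212), cylinder (585,292), purple hub (351,282).

```bash
python3 - <<'E'
from h import *
import json
m=json.load(open("w1.json")); im=cv2.imread("pics/w1.png")
for thr in (50,60,70):
    w=np.zeros(im.shape[:2],np.uint8); w[115:240,296:346]=(im.max(2)[115:240,296:346]<thr)
    w=cv2.morphologyEx(w,cv2.MORPH_CLOSE,np.ones((9,9)))
    k=max(cv2.findContours(w,0,1)[0],key=cv2.contourArea); print(thr,rect(pts(m,k,.012)),cv2.boundingRect(k))
g=cv2.cvtColor(im,6)
for y0 in (128,198):
    r=im[y0:y0+28,306:338]; ys,xs=np.where(r.min(2)>75); print("bolt px",xs.mean()+306,ys.mean()+y0,len(xs))
b=np.array([pt(m,321.3,141,.014),pt(m,321.3,211,.014)]); print(b.round(4),b.mean(0),np.linalg.norm(b[1]-b[0]))
print(im[170:176,300:345].max(2)[2].tolist())
E
```

```text
50 (array([422.7,  67.7]), array([36.6, 21.1]), 10.8) (311, 185, 21, 34)
60 (array([450.3,  72.8]), array([92.7, 23.2]), 10.3) (310, 130, 23, 89)
70 (array([449.7,  72.9]), array([94. , 23.2]), 10.9) (310, 130, 23, 90)
bolt px 321.8465227817746 139.82973621103116 417
bolt px 321.6058252427184 214.35533980582525 515
[[0.4855 0.0789 0.014 ]
 [0.4132 0.0657 0.014 ]] [0.44938221 0.07231277 0.014     ] 0.07347194482657943
[138, 142, 156, 174, 173, 153, 126, 110, 98, 82, 65, 55, 52, 53, 51, 51, 51, 65, 89, 110, 120, 124, 121, 116, 99, 74, 52, 49, 49, 48, 49, 50, 56, 75, 92, 101, 103, 102, 105, 103, 104, 102, 103, 103, 104]
```

```bash
python3 calc.py 0.450 0.0728 0.042 -79.4
```

```text
shift [0.0041 0.0008 0.1585] turn -0.003 rows>=3.2 | t 2.05 yaw -79.6 tcp [0.4459 0.0729 0.2005] j [0.14, 0.24, 2.04, 0.0, 0.86, 1.52] gap 0.0853
```

```bash
python3 -m handwheel '.004 .001 .05 0;.004 .001 .1 0;.004 .001 .13 0;.004 .001 .15 0;.004 .001 .158 0;.004 .001 .158 0' 0.06 && python3 -m handwheel '0 0 0 0;0 0 0 0;0 0 0 0;0 0 0 0;0 0 0 0;0 0 0 0' 0 60 && python3 -m handwheel '0 0 -.04 0;0 0 -.08 0;0 0 -.08 0'; python3 calc.py 0.5105 -0.3878 0.12 -80
```

```text
t: 2.65
tcp_pos: [0.4497, 0.0726, 0.0419]
tool_rot: [3.129, 0.284, -0.003]
ft_force: [0.4, 0.2, -0.0]
finger_gap: 0.0602
grasp_force: 0.0
t: 3.25
tcp_pos: [0.4511, 0.0727, 0.044]
tool_rot: [-3.129, -0.282, -0.004]
ft_force: [-0.7, -1.0, 7.0]
finger_gap: 0.029
grasp_force: 59.9
t: 3.55
tcp_pos: [0.4533, 0.0731, 0.1272]
tool_rot: [-3.128, -0.282, -0.014]
ft_force: [1.5, -0.6, -3.5]
finger_gap: 0.0285
grasp_force: 61.5
shift [-0.0263  0.4637  0.0071] turn 0.006 rows>=9.3 | t 3.55 yaw -79.7 tcp [0.4533 0.0731 0.1272] j [0.13, 0.38, 2.07, 0.0, 0.68, 1.52] gap 0.0285
```

```bash
python3 -m handwheel '-.025 .464 .007 0;-.025 .464 .007 0;-.025 .464 .007 0;-.025 .464 .007 0;-.025 .464 .007 0;-.025 .464 .007 0;-.025 .464 .007 0;-.025 .464 .007 0' && python3 -m handwheel '0 .06 0 0;0 .06 0 0;0 .06 0 0;0 .06 0 0';  python3 calc.py 0.5115 -0.3880 0.047 -80; python3 - <<'E'
from h import *
from plant import eyes
import json
m=eyes.camera_model("wrist"); im=eyes.snapshot("wrist"); cv2.imwrite("pics/w2.png",im); json.dump({k:np.array(v).tolist() for k,v in m.items()},open("w2.json","w"))
E
```

```text
t: 4.35
tcp_pos: [0.4997, -0.326, 0.1159]
tool_rot: [-3.128, -0.282, 0.001]
ft_force: [1.3, 0.2, -3.4]
finger_gap: 0.0285
grasp_force: 61.5
t: 4.75
tcp_pos: [0.5101, -0.3818, 0.1156]
tool_rot: [-3.127, -0.282, 0.003]
ft_force: [-0.1, 0.0, -3.3]
finger_gap: 0.0286
grasp_force: 61.8
shift [0.0003 0.0065 0.0686] turn 0.005 rows>=1.4 | t 4.75 yaw -79.7 tcp [ 0.5101 -0.3818  0.1156] j [-0.66, 0.61, 1.68, 0.0, 0.86, 0.73] gap 0.0286
```

View pics/w2.png

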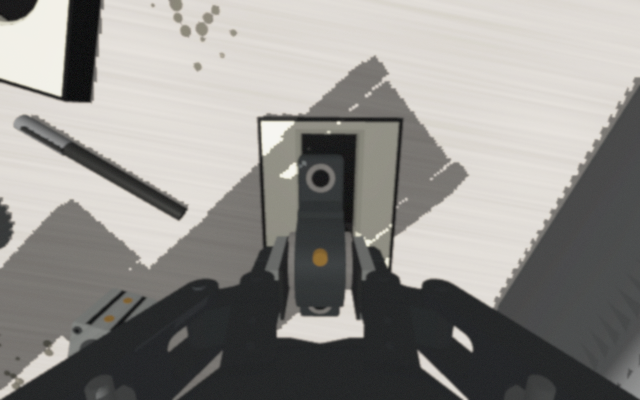

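The bearing is held with bolts at (320,178) and about (320,309), above the rectangular cut-out at (330,200). I'll check that it is level and centred.

```bash
python3 - <<'E'
from h import *
import json
m=json.load(open("w2.json")); im=cv2.imread("pics/w2.png")
T=np.array([0.5101,-0.3818])
ax=np.array([np.cos(np.radians(10.3)),np.sin(np.radians(10.3))]); 
for p in ((320,178),(320,308)):
    q=pt(m,*p,.086)[:2]-T; print(q.round(4),"along",q@ax,"across",q@np.array([-ax[1],ax[0]]))
w=((im.max(2)<50)).astype(np.uint8)
# box outer rim top edge corners
for p in ((259,118),(402,119)): print(pt(m,*p,.024).round(4))
# cutout far-edge corners at mouth
for p in ((302,134),(356,134)): print("hole",pt(m,*p,.010).round(4),pt(m,*p,.003).round(4))
E
```

```text
[0.0347 0.0068] along 0.03535829031893292 across 0.0004759733806476474
[-0.0411 -0.007 ] along -0.04165311526885557 across 0.00045402758322077725
[ 0.5655 -0.3289  0.024 ]
[ 0.5823 -0.425   0.024 ]
hole [ 0.5591 -0.3589  0.01  ] [ 0.5586 -0.3586  0.003 ]
hole [ 0.5662 -0.398   0.01  ] [ 0.5659 -0.3989  0.003 ]
```

```bash
python3 -m handwheel '.002 .006 0 0;.002 .006 .03 0;.002 .006 .05 0;.002 .006 .06 0;.002 .006 .064 0;.002 .006 .067 0;.002 .006 .068 0;.002 .006 .068 0'; python3 calc.py 0.5115 -0.3880 0.047 -80
```

```text
t: 5.6
tcp_pos: [0.5147, -0.389, 0.0494]
tool_rot: [3.128, 0.282, 0.001]
ft_force: [-0.0, -0.4, -3.3]
finger_gap: 0.0286
grasp_force: 61.6
shift [-0.003  -0.0015  0.0024] turn 0.005 rows>=0.1 | t 5.6 yaw -79.7 tcp [ 0.5147 -0.389   0.0494] j [-0.67, 0.71, 1.67, -0.0, 0.76, 0.73] gap 0.0286
```

```bash
python3 -m handwheel '-.003 -.001 0 0;-.003 -.001 .001 0;-.003 -.001 .002 0;-.003 -.001 .002 0'; python3 -m handwheel '0 0 .001 0;0 0 .001 0'
```

```text
t: 6.0
tcp_pos: [0.511, -0.3884, 0.0471]
tool_rot: [3.129, 0.282, -0.0]
ft_force: [-2.9, -0.1, 2.7]
finger_gap: 0.0287
grasp_force: 62.3
t: 6.2
tcp_pos: [0.511, -0.3885, 0.0471]
tool_rot: [3.129, 0.282, -0.0]
ft_force: [-5.2, 2.2, 11.9]
finger_gap: 0.0289
grasp_force: 63.5
```

```bash
python3 -m handwheel '0 0 -.001 0;0 0 -.001 0;0 0 -.001 0;0 0 -.001 0' 0.05 && python3 -m handwheel '0 0 -.03 0;0 0 -.07 0;0 0 -.10 0;0 0 -.13 0;0 0 -.13 0;0 0 -.13 0' 0.085;  python3 calc.py 0.376 -0.231 0.18 -100; python3 - <<'E'
from h import *
from plant import eyes
im=eyes.snapshot("wrist"); cv2.imwrite("pics/w3.png",im)
E
```

```text
t: 6.6
tcp_pos: [0.5112, -0.3883, 0.0465]
tool_rot: [3.129, 0.282, 0.0]
ft_force: [0.9, 0.2, -0.6]
finger_gap: 0.0502
grasp_force: 0.0
t: 7.2
tcp_pos: [0.5113, -0.3884, 0.1772]
tool_rot: [3.128, 0.282, 0.002]
ft_force: [-1.0, 0.6, -1.0]
finger_gap: 0.085
grasp_force: 0.0
shift [-0.105  -0.1791 -0.0031] turn 0.354 rows>=4.2 | t 7.2 yaw -79.7 tcp [ 0.5113 -0.3884  0.1772] j [-0.67, 0.53, 1.64, 0.0, 0.97, 0.72] gap 0.0850
```

View pics/w3.png

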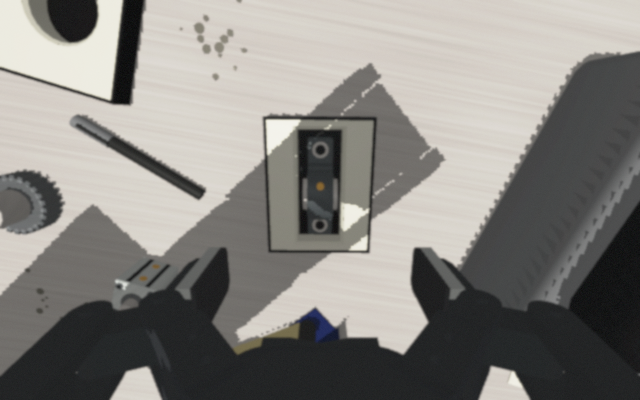

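The bearing (320,185) sits centred inside the cut-out, black floor visible around it. Next is the cylinder.

```bash
python3 -m handwheel '-.17 -.14 -.02 0;-.17 -.14 -.02 0;-.17 -.14 -.02 0;-.17 -.14 -.02 0;-.17 -.14 -.02 0;-.17 -.14 -.02 0;-.17 -.14 -.02 0';  python3 calc.py 0.376 -0.231 0.20 -80; python3 - <<'E'
from h import *
from plant import eyes
import json
m=eyes.camera_model("wrist"); im=eyes.snapshot("wrist"); cv2.imwrite("pics/w4.png",im); json.dump({k:np.array(v).tolist() for k,v in m.items()},open("w4.json","w"))
E
```

```text
t: 7.95
tcp_pos: [0.3189, -0.2811, 0.1962]
tool_rot: [-3.129, -0.281, 0.0]
ft_force: [0.5, -0.1, -0.1]
finger_gap: 0.0849
grasp_force: 0.0
shift [ 0.0651 -0.0391 -0.0038] turn 0.005 rows>=1.5 | t 7.95 yaw -79.7 tcp [ 0.3189 -0.2811  0.1962] j [-0.75, 0.21, 2.1, 0.0, 0.84, 0.64] gap 0.0849
```

View pics/w4.png

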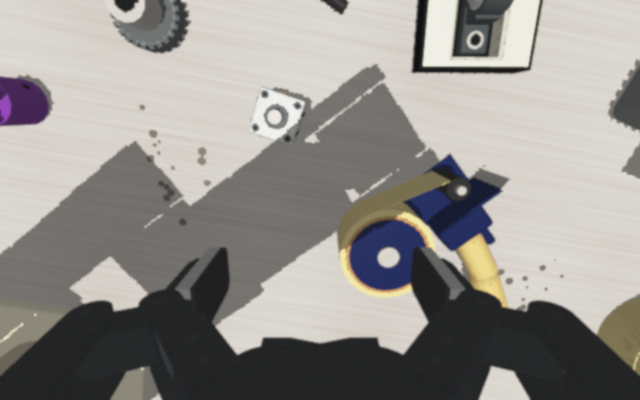

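The cylinder top is at (276,115), rotated about 14° in the image, rod at (277,117); the tape dispenser is at (390,255). Measuring.

```bash
python3 - <<'E'
from h import *
import json
m=json.load(open("w4.json")); im=cv2.imread("pics/w4.png")
print(im[100:104,230:330:4][0].tolist())
c=im[75:155,235:320]; cv2.imwrite("pics/c4.png",cv2.resize(c,None,fx=7,fy=7,interpolation=cv2.INTER_CUBIC))
E
```

```text
[[204, 211, 216], [203, 212, 216], [203, 210, 216], [205, 213, 216], [204, 212, 216], [205, 213, 217], [204, 211, 216], [229, 232, 231], [236, 238, 237], [235, 238, 236], [238, 240, 239], [239, 241, 240], [238, 240, 239], [237, 239, 238], [238, 241, 239], [238, 240, 238], [234, 236, 235], [210, 214, 210], [154, 158, 157], [110, 113, 117], [141, 146, 150], [208, 215, 219], [209, 215, 220], [176, 183, 187], [114, 118, 121]]
```

View pics/c4.png

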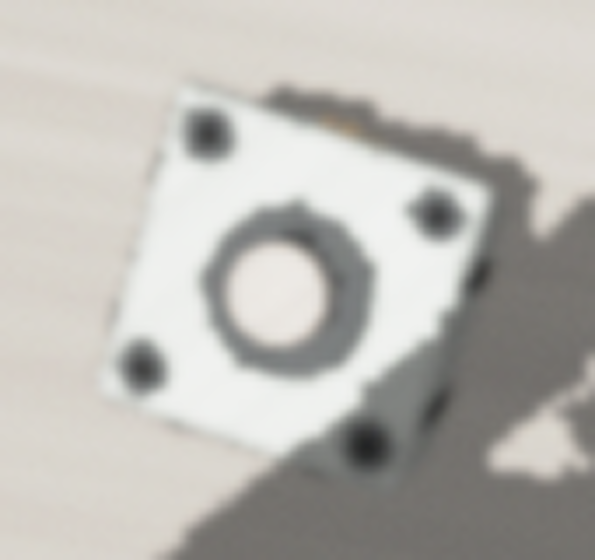

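The crop shows the top face with bolts at (207,132), (438,213), (367,445), (142,367) and corners near (187,83), (492,190), (400,487), (105,400).

```bash
python3 - <<'E'
from h import *
import json
m=json.load(open("w4.json"))
for q in ([(207,132),(438,213),(367,445),(142,367)],[(187,83),(492,190),(400,487),(105,400)]):
    px=np.array(q)/7-.43+np.array([235,75]); p=pts(m,px,.048); e=np.roll(p,-1,0)-p
    print(p.mean(0),np.linalg.norm(e,axis=1),np.degrees(np.arctan2(e[:,1],e[:,0])))
E
```

```text
[ 0.37568356 -0.23196747] [0.02912902 0.02929055 0.0291534  0.02911155] [-98.38028776 171.53440631  81.26781654  -8.51301012]
[ 0.37560799 -0.23290694] [0.03830828 0.03756635 0.03791843 0.03902656] [-98.30081571 171.63533852  83.90344322  -7.74873377]
```

```bash
python3 calc.py 0.3757 -0.232 0.12 -98.4; python3 -m handwheel '.065 -.038 0 .325;.065 -.038 0 .325;.065 -.038 0 .325;.065 -.038 .05 .325;.065 -.038 .076 .325;.065 -.038 .076 .325' .07;  python3 calc.py 0.3757 -0.232 0.042 -98.4
```

```text
shift [ 0.0641 -0.0387  0.0763] turn 0.326 rows>=2.2 | t 8.0 yaw -79.7 tcp [ 0.3196 -0.2815  0.1963] j [-0.75, 0.21, 2.09, 0.0, 0.84, 0.64] gap 0.0851
t: 8.6
tcp_pos: [0.3751, -0.2309, 0.1174]
tool_rot: [-3.13, 0.227, 0.009]
ft_force: [0.5, -0.1, 0.2]
finger_gap: 0.0696
grasp_force: 0.0
shift [0.0012 0.0012 0.0754] turn 0.002 rows>=1.5 | t 8.6 yaw -98.3 tcp [ 0.3751 -0.2309  0.1174] j [-0.58, 0.38, 2.11, 0.0, 0.66, 1.14] gap 0.0696
```

```bash
python3 -m handwheel '.001 .001 .04 0;.001 .001 .06 0;.001 .001 .07 0;.001 .001 .075 0;.001 .001 .075 0' && python3 -m handwheel '0 0 0 0;0 0 0 0;0 0 0 0;0 0 0 0;0 0 0 0;0 0 0 0' 0 60 && python3 -m handwheel '0 0 -.04 0;0 0 -.08 0;0 0 -.08 0;0 0 -.08 0'; python3 calc.py 0.6207 0.1458 0.12 -75.6
```

```text
t: 9.1
tcp_pos: [0.3774, -0.2334, 0.0459]
tool_rot: [3.133, -0.228, 0.001]
ft_force: [0.4, -0.8, 0.1]
finger_gap: 0.0703
grasp_force: 0.0
t: 9.7
tcp_pos: [0.3774, -0.2334, 0.0468]
tool_rot: [3.132, -0.228, 0.003]
ft_force: [-1.3, 1.5, 7.7]
finger_gap: 0.0389
grasp_force: 60.2
t: 10.1
tcp_pos: [0.3773, -0.2334, 0.1267]
tool_rot: [3.132, -0.228, 0.004]
ft_force: [1.2, -0.4, -2.5]
finger_gap: 0.0384
grasp_force: 62.6
shift [ 0.186  -0.4104  0.0067] turn -0.397 rows>=9.0 | t 10.1 yaw -98.3 tcp [ 0.3773 -0.2334  0.1267] j [-0.58, 0.37, 2.1, -0.0, 0.67, 1.14] gap 0.0384
```

```bash
python3 -m handwheel '.187 -.41 .007 -.4;.187 -.41 .007 -.4;.187 -.41 .007 -.4;.187 -.41 .007 -.4;.187 -.41 .007 -.4;.187 -.41 .007 -.4;.187 -.41 .007 -.4;.187 -.41 .007 -.4' && python3 calc.py 0.6223 0.1462 0.12 -75.6
```

```text
t: 10.9
tcp_pos: [0.5932, 0.1049, 0.1173]
tool_rot: [3.116, 0.4, -0.005]
ft_force: [1.4, -0.8, -2.9]
finger_gap: 0.0384
grasp_force: 62.5
shift [ 0.0386 -0.0326 -0.0028] turn 0.004 rows>=1.0 | t 10.9 yaw -75.4 tcp [0.5932 0.1049 0.1173] j [0.16, 0.56, 1.76, -0.0, 0.82, 1.47] gap 0.0384
```

```bash
python3 -m handwheel '.038 -.032 0 0;.038 -.032 0 0;.038 -.032 0 0;.038 -.032 0 0'  && python3 calc.py 0.6223 0.1462 0.0498 -75.6;  python3 - <<'E'
from h import *
from plant import eyes
import json
m=eyes.camera_model("wrist"); im=eyes.snapshot("wrist"); cv2.imwrite("pics/w5.png",im); json.dump({k:np.array(v).tolist() for k,v in m.items()},open("w5.json","w"))
E
```

```text
t: 11.3
tcp_pos: [0.6206, 0.1428, 0.1176]
tool_rot: [3.116, 0.399, -0.006]
ft_force: [-0.1, -1.1, -2.4]
finger_gap: 0.0384
grasp_force: 62.5
shift [ 0.0028 -0.0029  0.0678] turn 0.003 rows>=1.4 | t 11.3 yaw -75.4 tcp [0.6206 0.1428 0.1176] j [0.21, 0.6, 1.67, -0.0, 0.87, 1.52] gap 0.0384
```

View pics/w5.png

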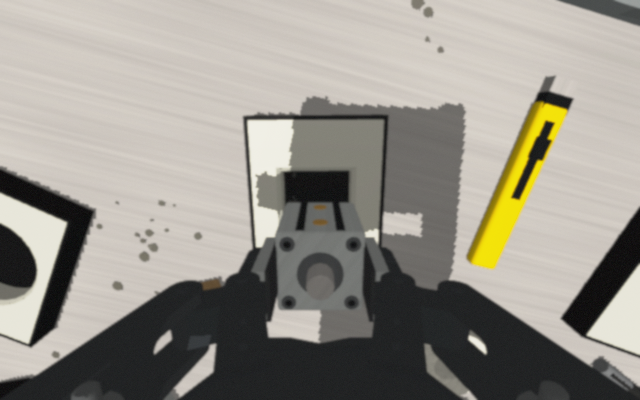

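The cylinder is held square, bolts at (287,244), (352,244), (289,302), (351,302), above the box with far corners (246,117) and (386,116).

```bash
python3 - <<'E'
from h import *
import json
m=json.load(open("w5.json"))
p=pts(m,[(287,244),(352,244),(351,302),(289,302)],.1188); print(p.mean(0),np.linalg.norm(np.roll(p,-1,0)-p,axis=1))
b=pts(m,[(246,117),(386,116)],.024); a=np.radians(14.5); print("box c",b.mean(0)-.065*np.array([np.cos(a),np.sin(a)]),np.linalg.norm(b[0]-b[1]))
E
python3 -m handwheel '.003 -.003 .0 0;.003 -.003 .03 0;.003 -.003 .05 0;.003 -.003 .06 0;.003 -.003 .063 0;.003 -.003 .063 0'; python3 calc.py 0.6223 0.1462 0.0498 -75.6
```

```text
[0.61843762 0.14283899] [0.02840938 0.02914161 0.02870173 0.02913412]
box c [0.61954158 0.14583605] 0.0961140565672723
t: 11.95
tcp_pos: [0.6247, 0.1469, 0.0565]
tool_rot: [-3.116, -0.398, 0.0]
ft_force: [0.2, 0.3, -1.9]
finger_gap: 0.0386
grasp_force: 62.4
shift [-0.0025  0.0001  0.0067] turn 0.003 rows>=0.1 | t 11.95 yaw -75.4 tcp [0.6247 0.1469 0.0565] j [0.21, 0.7, 1.68, 0.0, 0.77, 1.53] gap 0.0386
```

```bash
python3 -m handwheel '-.002 0 .002 0;-.002 0 .004 0;-.002 0 .006 0;-.002 0 .007 0;-.002 0 .007 0'; python3 calc.py 0.6223 0.1462 0.0498 -75.6
```

```text
t: 12.45
tcp_pos: [0.6227, 0.1468, 0.0499]
tool_rot: [3.116, 0.399, 0.001]
ft_force: [-1.3, -0.2, 2.5]
finger_gap: 0.0389
grasp_force: 62.9
shift [-0.0006  0.0004  0.0001] turn 0.004 rows>=0.0 | t 12.45 yaw -75.4 tcp [0.6227 0.1468 0.0499] j [0.21, 0.71, 1.68, -0.0, 0.75, 1.53] gap 0.0389
```

```bash
python3 -m handwheel '0 0 0 0;0 0 0 0;0 0 0 0;0 0 0 0' 0.06 && python3 -m handwheel '0 0 -.03 0;0 0 -.07 0;0 0 -.11 0;0 0 -.14 0;0 0 -.14 0;0 0 -.14 0' 0.085;  python3 calc.py 0.333 0.245 0.20 -75; python3 - <<'E'
from h import *
from plant import eyes
im=eyes.snapshot("wrist"); cv2.imwrite("pics/w6.png",im)
E
```

```text
t: 12.85
tcp_pos: [0.6227, 0.1467, 0.0495]
tool_rot: [-3.116, -0.399, -0.0]
ft_force: [0.1, 0.2, 0.6]
finger_gap: 0.0602
grasp_force: 0.0
t: 13.45
tcp_pos: [0.6228, 0.1468, 0.1901]
tool_rot: [-3.116, -0.399, -0.002]
ft_force: [0.3, -0.5, 0.0]
finger_gap: 0.0852
grasp_force: 0.0
shift [-0.2557 -0.1681 -0.0103] turn -0.007 rows>=6.1 | t 13.45 yaw -75.4 tcp [0.6228 0.1468 0.1901] j [0.21, 0.51, 1.64, -0.0, 0.99, 1.53] gap 0.0852
```

View pics/w6.png

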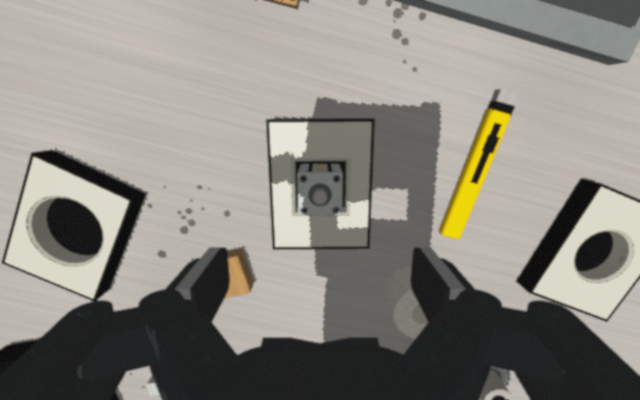

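The cylinder (320,190) sits square in its cut-out. Next, move to the coupling.

```bash
python3 -m handwheel '-.255 -.168 -.01 0;-.255 -.168 -.01 0;-.255 -.168 -.01 0;-.255 -.168 -.01 0;-.255 -.168 -.01 0;-.255 -.168 -.01 0;-.255 -.168 -.01 0;-.255 -.168 -.01 0';  python3 calc.py 0.333 0.245 0.20 -75; python3 - <<'E'
from h import *
from plant import eyes
import json
m=eyes.camera_model("wrist"); im=eyes.snapshot("wrist"); cv2.imwrite("pics/w7.png",im); json.dump({k:np.array(v).tolist() for k,v in m.items()},open("w7.json","w"))
E
```

```text
t: 14.3
tcp_pos: [0.3318, 0.2449, 0.1985]
tool_rot: [3.115, 0.403, -0.003]
ft_force: [0.2, -0.4, -0.4]
finger_gap: 0.085
grasp_force: 0.0
shift [ 0.0011  0.0002 -0.0015] turn -0.004 rows>=0.0 | t 14.3 yaw -75.3 tcp [0.3318 0.2449 0.1985] j [0.61, 0.19, 2.12, -0.0, 0.84, 1.92] gap 0.0850
```

View pics/w7.png

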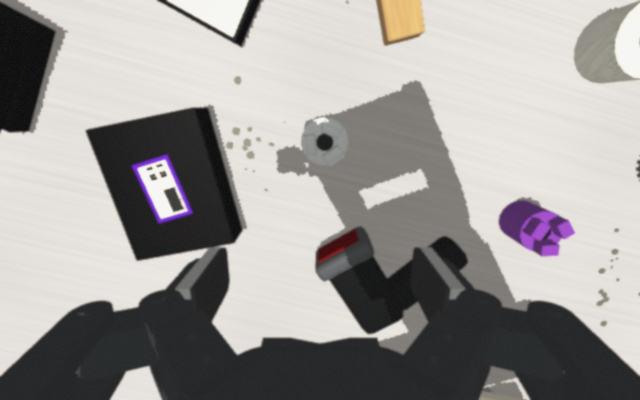

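The silver coupling is at (325,141), bore at (325,142); the black scanner is close at (345,255), the purple hub at (540,228). I'll measure the coupling and check clearance to the scanner.

```bash
python3 - <<'E'
from h import *
import json
m=json.load(open("w7.json")); im=cv2.imread("pics/w7.png"); g=cv2.cvtColor(im,6)
c=cv2.HoughCircles(cv2.GaussianBlur(g,(3,3),0)[90:195,270:385],cv2.HOUGH_GRADIENT,1,30,param1=80,param2=12,minRadius=20,maxRadius=29); print(c[0][:3] if c is not None else None)
w=np.zeros(g.shape,np.uint8); w[125:158,308:342]=g[125:158,308:342]<50; ys,xs=np.where(w); print("bore",xs.mean(),ys.mean(),len(xs))
for z in (.04,.054): print(pt(m,xs.mean(),ys.mean(),z).round(4), *( [pt(m,c[0][0][0]+270,c[0][0][1]+90,z).round(4)] if c is not None else []))
for p in ((345,228),(372,238),(318,265),(330,240)): print("scanner",p,[pt(m,*p,z).round(3)[:2].tolist() for z in (0,.05,.1)])
# also scanner in the scene view for height
mt=__import__("plant").eyes.camera_model("scene"); print([pt(mt,u,v,z).round(3).tolist() for u,v,z in ((305,168,0),(318,134,.06),(292,137,.06))])
E
```

```text
None
bore 324.355421686747 141.95180722891567 166
[0.373  0.2518 0.04  ]
[0.3742 0.2524 0.054 ]
scanner (345, 228) [[0.283, 0.203], [0.301, 0.212], [0.319, 0.222]]
scanner (372, 238) [[0.279, 0.17], [0.298, 0.185], [0.316, 0.199]]
scanner (318, 265) [[0.231, 0.221], [0.257, 0.227], [0.282, 0.234]]
scanner (330, 240) [[0.265, 0.216], [0.285, 0.223], [0.306, 0.23]]
[[0.305, 0.109, 0.0], [0.253, 0.201, 0.06], [0.22, 0.129, 0.06]]
```

```bash
python3 calc.py 0.3736 0.252 0.042 -; python3 -m handwheel '.042 .004 0 0;.042 .004 .03 0;.042 .004 .07 0;.042 .004 .09 0;.042 .004 .09 0;.042 .004 .09 0' .07;  python3 calc.py 0.3736 0.252 0.042 -
```

```text
shift [0.0409 0.0034 0.1568] turn 0.000 rows>=3.2 | t 14.35 yaw -75.3 tcp [0.3333 0.2451 0.1988] j [0.61, 0.19, 2.12, -0.0, 0.84, 1.92] gap 0.0850
t: 14.95
tcp_pos: [0.3761, 0.2513, 0.1091]
tool_rot: [3.116, 0.397, -0.001]
ft_force: [-0.3, -0.8, 0.2]
finger_gap: 0.0696
grasp_force: 0.0
shift [-0.0022 -0.0013  0.0671] turn 0.000 rows>=1.3 | t 14.95 yaw -75.5 tcp [0.3761 0.2513 0.1091] j [0.56, 0.41, 2.09, -0.0, 0.64, 1.88] gap 0.0696
```

```bash
python3 -m handwheel '-.002 -.001 .03 0;-.002 -.001 .05 0;-.002 -.001 .06 0;-.002 -.001 .066 0;-.002 -.001 .067 0;-.002 -.001 .067 0' && python3 -m handwheel '0 0 0 0;0 0 0 0;0 0 0 0;0 0 0 0;0 0 0 0;0 0 0 0' 0 60 && python3 -m handwheel '0 0 -.04 0;0 0 -.08 0;0 0 -.08 0;0 0 -.08 0'; python3 calc.py 0.6235 -0.1577 0.122 -75
```

```text
t: 15.55
tcp_pos: [0.3736, 0.2525, 0.0431]
tool_rot: [-3.116, -0.399, -0.002]
ft_force: [0.3, -0.4, -0.0]
finger_gap: 0.0696
grasp_force: 0.0
t: 16.15
tcp_pos: [0.3734, 0.2524, 0.0435]
tool_rot: [-3.116, -0.399, -0.002]
ft_force: [-1.5, -1.1, 10.9]
finger_gap: 0.0415
grasp_force: 59.1
t: 16.55
tcp_pos: [0.3733, 0.2524, 0.1233]
tool_rot: [-3.115, -0.399, -0.004]
ft_force: [-0.8, -0.1, -2.2]
finger_gap: 0.0414
grasp_force: 62.4
shift [0.1387 0.46   0.0012] turn -0.007 rows>=9.6 | t 16.55 yaw -75.4 tcp [0.3733 0.2524 0.1233] j [0.57, 0.38, 2.09, -0.0, 0.67, 1.88] gap 0.0414
```

```bash
python3 -m handwheel '.139 .46 0 0;.139 .46 0 0;.139 .46 0 0;.139 .46 0 0;.139 .46 0 0;.139 .46 0 0;.139 .46 0 0;.139 .46 0 0' && python3 -m handwheel '.022 .072 0 0;.022 .072 0 0;.022 .072 0 0;.022 .072 0 0;.022 .072 0 0';python3 calc.py 0.6235 -0.1577 0.0465 -;  python3 - <<'E'
from h import *
from plant import eyes
import json
m=eyes.camera_model("wrist"); im=eyes.snapshot("wrist"); cv2.imwrite("pics/w8.png",im); json.dump({k:np.array(v).tolist() for k,v in m.items()},open("w8.json","w"))
E
```

```text
t: 17.35
tcp_pos: [0.5809, -0.091, 0.1203]
tool_rot: [-3.115, -0.399, 0.005]
ft_force: [0.9, 0.4, -1.9]
finger_gap: 0.0413
grasp_force: 62.3
t: 17.85
tcp_pos: [0.6192, -0.1521, 0.1209]
tool_rot: [-3.115, -0.4, 0.005]
ft_force: [-0.1, -0.2, -2.4]
finger_gap: 0.0414
grasp_force: 62.3
shift [0.0029 0.0066 0.0744] turn 0.000 rows>=1.5 | t 17.85 yaw -75.4 tcp [ 0.6192 -0.1521  0.1209] j [-0.26, 0.6, 1.67, 0.0, 0.87, 1.06] gap 0.0414
```

View pics/w8.png

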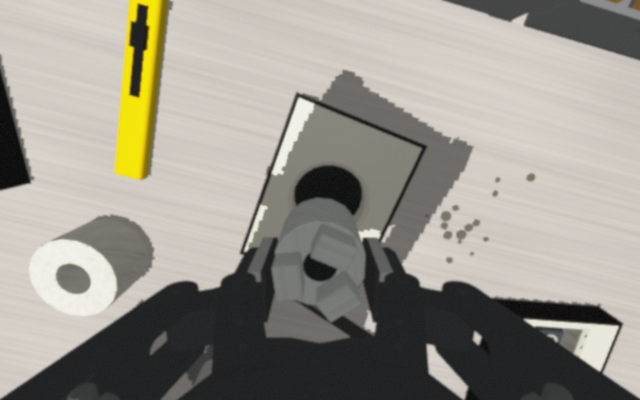

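The coupling is held upright with bore at (320,268), body edges at 273 and 365, cut-out at (328,190). Checking its offset from the TCP.

```bash
python3 - <<'E'
from h import *
import json
m=json.load(open("w8.json"))
for z in (.118,.131): print((pt(m,320,268,z)-np.array([.6192,-.1521,0])).round(4))
b=pts(m,[(298,95),(426,148)],.024); e=(b[0]-b[1])/np.linalg.norm(b[0]-b[1]); n=np.array([-e[1],e[0]]); n*=np.sign(-n[0]); print(b.mean(0)+n*.065,np.linalg.norm(b[0]-b[1]))
E
python3 -m handwheel '.003 .005 .0 0;.003 .005 .03 0;.003 .005 .05 0;.003 .005 .06 0;.003 .005 .065 0;.003 .005 .068 0;.003 .005 .068 0'; python3 calc.py 0.6235 -0.1577 0.0465 -
```

```text
[-1.40e-03  1.00e-04  1.18e-01]
[0.0054 0.0019 0.131 ]
[ 0.62128294 -0.15774543] 0.09783535996791819
t: 18.6
tcp_pos: [0.6254, -0.1574, 0.0549]
tool_rot: [3.116, 0.399, 0.001]
ft_force: [0.4, 0.3, -2.2]
finger_gap: 0.0414
grasp_force: 62.4
shift [-0.0019 -0.0002  0.0084] turn 0.000 rows>=0.2 | t 18.6 yaw -75.4 tcp [ 0.6254 -0.1574  0.0549] j [-0.27, 0.7, 1.67, -0.0, 0.77, 1.05] gap 0.0414
```

```bash
python3 -m handwheel '-.003 0 .003 0;-.003 0 .005 0;-.003 0 .007 0;-.003 0 .008 0;-.003 0 .0085 0;-.003 0 .0085 0'; python3 calc.py 0.6235 -0.1577 0.0465 -
```

```text
t: 19.2
tcp_pos: [0.6222, -0.1583, 0.0466]
tool_rot: [3.116, 0.399, -0.0]
ft_force: [-2.3, 0.1, 4.9]
finger_gap: 0.0413
grasp_force: 63.2
shift [ 0.0014 -0.0002  0.0001] turn 0.000 rows>=0.0 | t 19.2 yaw -75.4 tcp [ 0.6222 -0.1583  0.0466] j [-0.27, 0.71, 1.68, -0.0, 0.75, 1.05] gap 0.0413
```

```bash
python3 -m handwheel '0 0 0 0;0 0 0 0;0 0 0 0;0 0 0 0' 0.062 && python3 -m handwheel '0 0 -.03 0;0 0 -.07 0;0 0 -.11 0;0 0 -.14 0;0 0 -.14 0;0 0 -.14 0' 0.085; python3 - <<'E'
from h import *
from plant import eyes
im=eyes.snapshot("wrist"); cv2.imwrite("pics/w9.png",im)
E
python3 calc.py 0.395 -0.11 0.20 -
```

```text
t: 19.6
tcp_pos: [0.6222, -0.1582, 0.0459]
tool_rot: [3.116, 0.399, 0.0]
ft_force: [-0.7, 0.3, 1.1]
finger_gap: 0.062
grasp_force: 0.0
t: 20.2
tcp_pos: [0.6223, -0.1582, 0.1866]
tool_rot: [3.116, 0.399, 0.002]
ft_force: [-0.9, -0.2, 0.2]
finger_gap: 0.0849
grasp_force: 0.0
shift [-0.2072 -0.1036 -0.0145] turn 0.000 rows>=4.6 | t 20.25 yaw -75.4 tcp [ 0.6216 -0.158   0.1853] j [-0.27, 0.52, 1.63, -0.0, 0.99, 1.05] gap 0.0852
```

View pics/w9.png

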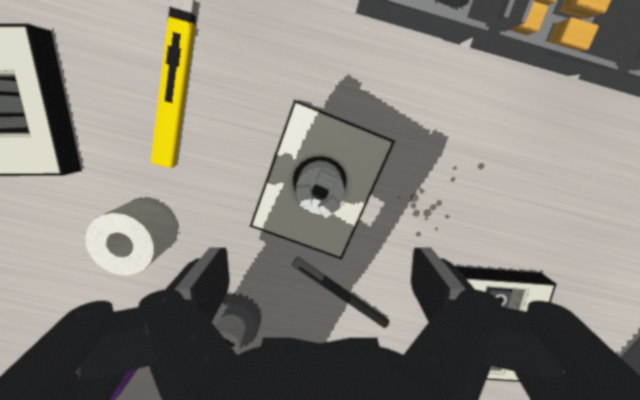

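The coupling (320,185) is in its round cut-out, upright. Now I'll measure the gear from the earlier views.

```bash
python3 - <<'E'
from h import *
from plant import eyes
import json
def go(im,m,x0,y0,x1,y1,thr,K=4):
    c=cv2.resize(im[y0:y1,x0:x1],None,fx=K,fy=K,interpolation=cv2.INTER_CUBIC); g=cv2.cvtColor(c,6)
    w=(g<thr).astype(np.uint8); w=cv2.morphologyEx(w,cv2.MORPH_OPEN,np.ones((5,5)))
    ks=sorted(cv2.findContours(w,0,1)[0],key=cv2.contourArea)[-2:]
    for k in ks:
        q=(k.reshape(-1,2)+.5)/K-.5+[x0,y0]
        for z in (.02,.048):
            p=(pts(m,q,z)*1000).astype(np.float32); M=cv2.moments(p); print("dark",q.mean(0).round(1),z,"minEnc",np.round(cv2.minEnclosingCircle(p),1) if 0 else [np.round(a,1).tolist() for a in cv2.minEnclosingCircle(p)],"centroid",[round(float(M["m10"]/M["m00"]),1),round(float(M["m01"]/M["m00"]),1)])
im=cv2.imread("pics/w1.png"); m=json.load(open("w1.json"))
print(im[222,470:525:2].mean(1).round().tolist()); print(im[205:250:2,500].mean(1).round().tolist())
go(im,m,440,170,530,255,120); go(im,m,490,210,512,236,70)
im=cv2.imread("pics/top0.png"); m=eyes.camera_model("top")
print(im[236,355:392].mean(1).round().tolist())
go(im,m,352,217,392,255,110); go(im,m,364,226,382,246,70)
E
```

```text
[100.0, 97.0, 96.0, 95.0, 96.0, 96.0, 99.0, 158.0, 193.0, 195.0, 191.0, 140.0, 50.0, 28.0, 28.0, 26.0, 27.0, 28.0, 30.0, 54.0, 69.0, 148.0, 190.0, 189.0, 188.0, 186.0, 188.0, 187.0]
[80.0, 92.0, 162.0, 188.0, 192.0, 177.0, 92.0, 30.0, 26.0, 25.0, 27.0, 29.0, 23.0, 83.0, 175.0, 193.0, 192.0, 191.0, 188.0, 188.0, 191.0, 191.0, 194.0]
dark [501. 224.] 0.02 minEnc [[434.8, -123.8], 10.2] centroid [434.5, -122.9]
dark [501. 224.] 0.048 minEnc [[441.9, -104.6], 9.2] centroid [441.7, -103.8]
dark [478.7 209.8] 0.02 minEnc [[443.5, -96.7], 33.5] centroid [446.2, -91.8]
dark [478.7 209.8] 0.048 minEnc [[449.8, -80.0], 30.4] centroid [452.3, -75.6]
dark [500.9 224. ] 0.02 minEnc [[434.7, -123.8], 9.2] centroid [434.5, -122.8]
dark [500.9 224. ] 0.048 minEnc [[441.9, -104.6], 8.3] centroid [441.6, -103.7]
[138.0, 139.0, 138.0, 141.0, 110.0, 83.0, 86.0, 87.0, 87.0, 87.0, 78.0, 116.0, 161.0, 168.0, 135.0, 75.0, 48.0, 49.0, 48.0, 51.0, 115.0, 158.0, 166.0, 124.0, 90.0, 85.0, 103.0, 90.0, 129.0, 142.0, 142.0, 142.0, 141.0, 141.0, 141.0, 142.0, 142.0]
dark [370.9 235.6] 0.02 minEnc [[441.2, -102.8], 31.1] centroid [441.3, -102.6]
dark [370.9 235.6] 0.048 minEnc [[438.8, -100.5], 30.3] centroid [438.9, -100.3]
dark [372.3 234.1] 0.02 minEnc [[445.4, -106.4], 8.2] centroid [444.7, -106.1]
dark [372.3 234.1] 0.048 minEnc [[442.9, -104.0], 8.0] centroid [442.2, -103.7]
```

```bash
python3 calc.py 0.4415 -0.1035 0.13 -;  python3 -m handwheel '-.16 -.10 .05 0;-.16 -.10 .05 0;-.16 -.10 .05 0;-.16 -.10 .05 0;-.16 -.10 .05 0;-.16 -.10 .05 0;-.16 -.10 .05 0' .07; python3 calc.py 0.4415 -0.1035 0.044 -
```

```text
shift [-0.1605 -0.0981  0.0555] turn 0.000 rows>=3.9 | t 20.25 yaw -75.4 tcp [ 0.6216 -0.158   0.1853] j [-0.27, 0.52, 1.63, -0.0, 0.99, 1.05] gap 0.0852
t: 20.95
tcp_pos: [0.4431, -0.102, 0.1357]
tool_rot: [3.116, 0.399, 0.001]
ft_force: [0.6, 0.4, 0.5]
finger_gap: 0.07
grasp_force: 0.0
shift [-0.002   0.001   0.0917] turn 0.000 rows>=1.8 | t 20.95 yaw -75.4 tcp [ 0.4431 -0.102   0.1357] j [-0.25, 0.36, 2.07, -0.0, 0.7, 1.06] gap 0.0700
```

```bash
python3 -m handwheel '-.002 .001 .04 0;-.002 .001 .06 0;-.002 .001 .08 0;-.002 .001 .09 0;-.002 .001 .092 0;-.002 .001 .092 0' && python3 -m handwheel '0 0 0 0;0 0 0 0;0 0 0 0;0 0 0 0;0 0 0 0;0 0 0 0' 0 80 && python3 -m handwheel '0 0 -.04 0;0 0 -.08 0;0 0 -.08 0;0 0 -.08 0'; python3 calc.py 0.511 0.3847 0.124 -75
```

```text
t: 21.55
tcp_pos: [0.441, -0.1034, 0.0439]
tool_rot: [3.116, 0.399, 0.0]
ft_force: [-0.7, -0.2, 0.4]
finger_gap: 0.0697
grasp_force: 0.0
t: 22.15
tcp_pos: [0.441, -0.1035, 0.0451]
tool_rot: [3.115, 0.399, 0.003]
ft_force: [-2.1, -1.9, 10.1]
finger_gap: 0.0294
grasp_force: 78.2
t: 22.55
tcp_pos: [0.4406, -0.1033, 0.1246]
tool_rot: [3.115, 0.399, 0.003]
ft_force: [0.3, -0.1, -5.9]
finger_gap: 0.0291
grasp_force: 81.4
shift [ 1.911e-01 -4.544e-01  4.000e-04] turn -0.007 rows>=9.9 | t 22.55 yaw -75.4 tcp [ 0.4406 -0.1033  0.1246] j [-0.26, 0.38, 2.09, -0.0, 0.67, 1.06] gap 0.0291
```

```bash
python3 -m handwheel '.191 -.454 0 0;.191 -.454 0 0;.191 -.454 0 0;.191 -.454 0 0;.191 -.454 0 0;.191 -.454 0 0;.191 -.454 0 0;.191 -.454 0 0' && python3 calc.py 0.511 0.3847 0.124 -
```

```text
t: 23.35
tcp_pos: [0.496, 0.2941, 0.1215]
tool_rot: [3.114, 0.4, -0.006]
ft_force: [0.8, -0.3, -5.0]
finger_gap: 0.0293
grasp_force: 81.3
shift [ 0.0374 -0.0839 -0.0028] turn 0.000 rows>=1.8 | t 23.35 yaw -75.4 tcp [0.496  0.2941 0.1215] j [0.51, 0.53, 1.81, -0.0, 0.8, 1.83] gap 0.0293
```

```bash
python3 -m handwheel '.036 -.081 0 0;.036 -.081 0 0;.036 -.081 0 0;.036 -.081 0 0;.036 -.081 0 0;.036 -.081 0 0'; python3 calc.py 0.511 0.3847 0.0481 -;  python3 - <<'E'
from h import *
from plant import eyes,robot
s=robot.sense(); m=eyes.camera_model("wrist"); im=eyes.snapshot("wrist"); cv2.imwrite("pics/w10.png",im)
g=cv2.cvtColor(im,6); w=np.zeros(g.shape,np.uint8); w[245:300,295:345]=g[245:300,295:345]<60
k=max(cv2.findContours(w,0,1)[0],key=cv2.contourArea); M=cv2.moments(k); c=(M["m10"]/M["m00"],M["m01"]/M["m00"]); print(c,cv2.boundingRect(k),pt(m,*c,s["tcp_pos"][2]-.0451+.048)-s["tcp_pos"])
E
```

```text
t: 23.95
tcp_pos: [0.5114, 0.3785, 0.1229]
tool_rot: [3.115, 0.397, -0.003]
ft_force: [0.5, -0.3, -4.5]
finger_gap: 0.0293
grasp_force: 81.6
shift [ 0.0014 -0.0062  0.0748] turn 0.000 rows>=1.5 | t 23.95 yaw -75.5 tcp [0.5114 0.3785 0.1229] j [0.62, 0.6, 1.68, -0.0, 0.87, 1.94] gap 0.0293
(321.04430379746833, 270.02416570771004) (303, 255, 41, 31) [0.00072356 0.00022577 0.0029    ]
```

Gear centred in the grip within 1 mm. Lowering.

```bash
python3 -m handwheel '.001 -.005 .0 0;.001 -.005 .03 0;.001 -.005 .05 0;.001 -.005 .06 0;.001 -.005 .065 0;.001 -.005 .067 0;.001 -.005 .067 0'; python3 calc.py 0.511 0.3847 0.0481 -
```

```text
t: 24.7
tcp_pos: [0.5122, 0.3855, 0.0575]
tool_rot: [-3.116, -0.399, -0.001]
ft_force: [-0.9, -0.5, -5.0]
finger_gap: 0.0292
grasp_force: 81.8
shift [-0.0013  0.0005  0.0094] turn 0.000 rows>=0.2 | t 24.7 yaw -75.4 tcp [0.5122 0.3855 0.0575] j [0.63, 0.7, 1.68, -0.0, 0.76, 1.94] gap 0.0292
```

```bash
python3 -m handwheel '-.001 0 .003 0;-.001 0 .005 0;-.001 0 .007 0;-.001 0 .009 0;-.001 0 .0095 0;-.001 0 .0095 0'; python3 calc.py 0.511 0.3847 0.0481 -
```

```text
t: 25.3
tcp_pos: [0.5108, 0.3851, 0.0482]
tool_rot: [-3.116, -0.399, -0.0]
ft_force: [-2.3, -1.6, 3.7]
finger_gap: 0.0291
grasp_force: 82.8
shift [0.0001 0.0005 0.0001] turn 0.000 rows>=0.0 | t 25.3 yaw -75.4 tcp [0.5108 0.3851 0.0482] j [0.63, 0.71, 1.68, 0.0, 0.75, 1.94] gap 0.0291
```

```bash
python3 -m handwheel '0 0 0 0;0 0 0 0;0 0 0 0;0 0 0 0' 0.05 && python3 -m handwheel '0 0 -.03 0;0 0 -.07 0;0 0 -.11 0;0 0 -.14 0;0 0 -.14 0' 0.085 && python3 -m handwheel '-.25 0 -.03 0;-.25 0 -.03 0;-.25 0 -.03 0;-.25 0 -.03 0;0 0 -.03 0;0 0 -.03 0'; python3 - <<'E'
from h import *
from plant import eyes
t=eyes.snapshot("top")[130:300,150:520]; s=eyes.snapshot("scene")[130:320,120:460]
a=cv2.resize(t,(796,366),interpolation=2); b=cv2.resize(s,(410,229),interpolation=2)
o=np.zeros((596,796,3),np.uint8); o[:366]=a; o[366:595,:410]=b; cv2.imwrite("pics/final.png",o)
E
```

```text
t: 25.7
tcp_pos: [0.511, 0.3851, 0.0475]
tool_rot: [-3.116, -0.399, -0.001]
ft_force: [-0.3, -0.4, 0.3]
finger_gap: 0.0502
grasp_force: 0.0
t: 26.2
tcp_pos: [0.5132, 0.3868, 0.1926]
tool_rot: [-3.112, -0.399, -0.012]
ft_force: [0.4, -0.3, 0.5]
finger_gap: 0.0848
grasp_force: 0.0
t: 26.8
tcp_pos: [0.4116, 0.3584, 0.2132]
tool_rot: [3.113, 0.404, -0.006]
ft_force: [1.0, 2.0, 0.8]
finger_gap: 0.0849
grasp_force: 0.0
```

View pics/final.png

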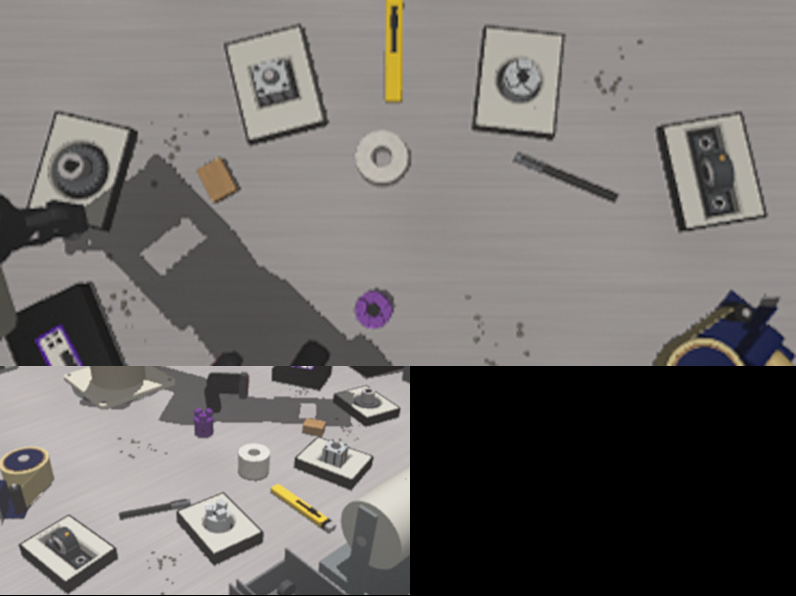

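The final view shows all four spares upright in their cut-outs: gear (80,168), cylinder (274,80), coupling (520,78), bearing (712,170). The knife and label roll have not moved, and the gripper is clear.

```bash
python3 -c "
from plant import robot
print(robot.job_done())"
```

```text
the job is handed in; nothing more can be done
None
```

I packed the bearing, cylinder, coupling and gear upright on the floors of their own boxes, left the knife and label roll where they were, and handed the job in at about 27 s; no verdict was returned.

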